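# Hang the hand terminal on the carousel's empty hook

## Task

Turn the terminal carousel slowly by the crank knob on its top until its empty hook points out through the middle of the opening in the wire guard. Then lift the hand terminal out of its dock and hang it on that hook by the eye on its back, pressing it gently down past the hook's spring catch until it is fully home, and let go. Leave the other things on the bench alone.

Things in the scene. Friction and masses are not known exactly. Their poses are not given: they have to be found in the camera images.
- stand: Carousel stand, fixed to the bench; place and yaw vary. Round base plate 376 mm across, 10 mm thick. Origin on the bench on the turning axis, z up. A wire guard 224 mm high stands at radius 178 mm all round, except for an opening of 124 degrees centred on the stand's -x direction, roughly towards the robot.
- opening (a point): Middle of the guard's opening: on the stand's -x axis, 178 mm from the turning axis, 120 mm above the bench.
- head_top (a point): Centre of the top face of the head's upper disc (radius 70 mm), on the turning axis, 172 mm above the bench. The head carries five hooks at radius 115 mm, 72 degrees apart. Four hold terminals like the loose one, fixed there (centres at radius 139 mm, tops 212 to 221 mm above the bench); the fifth is empty.
- carousel (a joint): Angle of the head on the stand, rad, growing anticlockwise seen from above; at 0 and at 2 pi the empty hook points along the stand's -x, through the middle of the opening. Turns from -0.5 to 6.8, starts between 0.9 and 5.4, stays where it is left (friction about 0.14 N m).
- crank (a point): Middle (halfway up) of the crank knob: a fixed upright round black peg, 16 mm in diameter, from 172 to 217 mm above the bench, at radius 55 mm on the head's upper disc, exactly opposite the empty hook.
- hook_foot (a point): Point of the head on the vertical line of the empty hook's pin, 120 mm above the bench; its -x axis points outward. The eye rests on the hook arm's flat top, the shoulder; the upright pin is 10 mm thick, round-tipped, 39 mm tall above it. The hook's height is set by hand and NOT measured: the shoulder lies 0 to 20 mm above this point, to be found by touch. The hook yields only above 40 N.
- catch (a joint): Brass spring catch on the inward side of the empty hook's pin: its slope widens downward from the pin's tip to 4.3 mm proud of the pin, 22 mm above the shoulder. Metres: 0 standing out, up to 0.0065 pressed in. Pushing the eye down past it takes roughly 4 to 10 N, never over 15; the terminal's weight does not do it. With the eye home it springs out again just above the eye.
- terminal_center (a point): Centre of the loose hand terminal, a grey slab with screen and keys: 24 mm thick (x), 60 mm wide (y), 140 mm tall (z, up), 150 to 300 g. Its -x face is the screen, its +x face the back. It starts upright in the dock and is to hang screen outward. Fingers front and back within the top 40 mm clear the pin.
- terminal: The same hand terminal; this origin lies at the middle of its foot. Axes as above.
- eye (a point): Centre of the eye's hole at the eye's underside. The eye is a steel lug on the terminal's back, 24 x 24 mm and 18 mm tall, with a vertical square hole 13 mm wide right through. This point is 24 mm behind the terminal's middle plane (+x), 50 mm above its foot, 20 mm below its centre.
- dock_floor (a point): Centre of the floor of the dock's pocket, 6 mm above the bench. The dock is fixed; place and yaw vary: a black pocket, 28 x 64 mm inside, 6 mm walls, rim 36 mm above the bench. Axes as the terminal's at the start.
- tape_mid (a point): Roll of parcel tape lying flat, 100 mm across, 48 mm high; bystander, to be left alone. Point on its upright axis 20 mm above its underside.
- labels_mid (a point): Roll of paper labels lying flat, 72 mm across, 50 mm high; bystander, to be left alone. Point on its upright axis 20 mm above its underside.
- carton_mid (a point): Small cardboard carton, 120 x 90 x 60 mm; bystander, to be left alone. Point on its upright axis 20 mm above its underside.
- whitebox_mid (a point): Flat white box, 90 x 140 x 50 mm; bystander, to be left alone. Point on its upright axis 20 mm above its underside.
- spray_mid (a point): Bottle, 52 mm across, 150 mm tall; bystander, to be left alone. Point on its upright axis 20 mm above its underside.
- cutter_mid (a point): Box cutter lying flat, 165 x 22 x 14 mm; bystander, to be left alone. Point on its upright axis 20 mm above its underside.

How it is judged:
On the way, in this order (a step that is already met when the one before it is completed fails the run):
1. the empty hook points out through the middle of the guard's opening (within 30 mm sideways), with the terminal still in its dock (x of hook_foot in the frame of stand below 0 m and y of hook_foot in the frame of stand between -0.03 and 0.03 m and velocity of joint carousel between -0.15 and 0.15 rad/s and distance between terminal_center and dock_floor below 0.08 m), for 0.3 s.
2. the terminal is lifted clear of the dock (distance between terminal_center and dock_floor above 0.13 m), for 0.1 s.
At the end, for the whole second after the job is handed in: The empty hook still points out through the opening (within 30 mm sideways); the terminal hangs on it screen outward, upright within 0.25 rad, eye around the pin (within 6 mm), down on the shoulder below the spring catch, which is out again (within 0.8 mm); all at rest, let go (x of hook_foot in the frame of stand below 0 m and y of hook_foot in the frame of stand between -0.03 and 0.03 m and horizontal distance between eye and hook_foot below 0.006 m and z of eye in the frame of hook_foot between -0.004 and 0.0225 m and value of joint catch below 0.0008 m and angle between eye's own z axis and vertical below 0.25 rad and x of terminal_center in the frame of hook_foot below -0.015 m and linear speed of terminal below 0.02 m/s and velocity of joint carousel between -0.1 and 0.1 rad/s); the robot touches nothing.
It fails at once if the terminal pressed on the carousel with more than 25 N (contact force between terminal and carousel above 25 N).
It fails at once if the carousel spun faster than 4 rad/s (velocity of joint carousel above 4 rad/s or velocity of joint carousel below -4 rad/s).
It fails at once if a bystander moved by more than 30 mm (distance of any of tape_mid, labels_mid, carton_mid, whitebox_mid, spray_mid, cutter_mid from where it was at the start of the episode above 0.03 m).
It also fails if it takes over 72 s, if anything falls off the work surface, if the arm or the gripper's body presses on something with over 40 N, if the wrist force passes 120 N, or if a joint passes its speed limit or range.

## Robot

A 6-joint arm with a two-finger parallel gripper is mounted at the origin on the work surface. World frame = base frame: x ahead of the robot, y to its left, z up, the work surface at z = 0. Lengths are in m, angles in rad, forces in N, time in s.
With the tool pointing down it reaches from about 0.35 to 0.85 m from the base axis. Payload 8.1 kg.
Tool frame: the origin (TCP) lies on the mounting face of the last link; the fingertips stand 186 mm ahead of it and the grasp point (between the pads) lies 167 mm ahead of it; z points along the fingers, y is the line along which they close (so a half turn about z gives the same grasp; the last joint's range is limited). The gripper opens to 93 mm and grips with 3 to 60 N. Pads are 15 mm wide; open, the fingers measure 128 mm over their backs; the gripper's body (75 mm by 188 mm) begins 65 mm behind the grasp point.
Start: joints at [1.183, 0.13, 1.488, -0, 1.523, -0.085], TCP at [0.179, 0.573, 0.405] pointing down, gripper open.
Joint ranges: [-2.96, 2.96], [-0.89, 2.26], [0.02, 2.5], [-1.34, 4.48], [0, 2.73], [-2.66, 2.66]. Speed limits (rad/s): [2.39, 2.39, 2.79, 3.14, 3.14, 3.14].

## Interface

Orientations are given as a rotation vector (axis times angle).
In Python, from plant import * gives the robot as it stands. The module is installed in compiled form; this text tells all that it offers.
- The arm moves only by the tool arm_command, never from a script. Its argument "increments" is a list of rows, each a list of 6 numbers: the shift along the tool's x, y, z in units of 0.2 m (1.0 is 0.2 m), then the turn, a rotation vector about the tool's x, y, z in units of pi rad (1.0 is pi rad). A call has exactly 5 rows; each row is the pose to reach, as a shift and turn from the pose commanded when the call began, along the tool's axes at that moment, turning the shorter way round; what a row does not reach only later rows make up. A row lasts 1/8 s, in which the tool goes at most 62.5 mm and 10.7 degrees, less where a joint would pass 70% of its speed; a pose out of reach is approached as far as the arm can. A call with a number of a shift or a turn outside -1 to 1 is refused whole. A call with a gripper value outside its range is refused whole. "fingers" is the closure, from -1 (fully open) to 1 (shut), set as the call begins (left out, the last holds). The fingers move at their own pace and stop on an object; "force" is the grip in N (left out, the last holds). Time passes only in rows, so rows that repeat a pose let the fingers close, or fill a call up. It gives the time, the measured TCP pose, the force, the opening and the grip force at its end, in the units of the state.
- read_state(): the state, without advancing time (a new reading comes with each control period).
- read_camera(name): name is "scene" or "top" or "wrist"; returns a dict with "image" (420x560x3 uint8, red, green, blue), "fx", "fy", "cx", "cy" (pixels), "T" (4x4, takes a point from camera to world coordinates). Camera axes: x right, y down, z forward; pixel columns grow to the right and rows downward; lengths in m; the calibration is good to about 2 mm. A picture is of the moment at which its call begins. There is no depth.
- close_job(): hands the job in; it is judged then, once.
The state is a dict: "t": time; "q": joint angles; "dq": joint speeds; "joint_torque": joint torques, N m; "tool_pos": TCP position; "orientation": TCP orientation; "force": force on the tool from outside, world axes, zero at the start; "wrist_torque": the same for the moment, N m; "opening": finger opening in m; "gripper_force": force on a finger pad.
Only numpy, scipy, OpenCV 4.12 (cv2) and the standard library are available. Lean on these libraries where they do the work, as an engineer would, in place of code of your own. Each camera call takes 0.05 s, during which the arm holds its last target. There are 200 camera calls.

## Working session

There is one attempt and no reset: what is moved stays moved. The work goes in short steps, Python scripts to look and compute and a tool call to move; the robot and the scene stay as the last step left them, time stands still between calls to the robot, and variables do not carry over. Pictures are saved under pics/ and viewed, at most 10 in all, crops included, and the job is handed in when it is done.

Besides the shell and the picture viewer there is one more tool, called after "Emit:" by a JSON object that holds its "op" and its "data", one argument or row to a line. arm_command: Moves the arm, as the interface text tells. Shifts and turns lie within -1 to 1; 1 stands for 0.2 m of shift or pi rad of turn. Its arguments: {"type":"object","properties":{"increments":{"type":"array","items":{"type":"array","items":{"type":"number","minimum":-1,"maximum":1}}},"fingers":{"type":"number"},"force":{"type":"number"}},"required":["increments"]}

```bash
mkdir -p pics; python3 - <<'E'
from plant import *
import cv2,numpy as np,pickle
d={}
for n in("scene","top","wrist"):
    c=read_camera(n);d[n]=c;cv2.imwrite(f"pics/{n}0.png",c["image"][:,:,::-1])
    print(n,c["fx"],c["cx"],c["cy"],np.round(c["T"],3).tolist())
pickle.dump(d,open("d0.pkl","wb"))
s=read_state();print(s)
im=np.hstack([d["top"]["image"],d["scene"]["image"]])
E
```

```text
scene 450.0548086840115 271.82317034105205 211.08330688148385 [[-0.59, 0.564, -0.579, 1.293], [0.808, 0.405, -0.429, 0.569], [-0.007, -0.72, -0.694, 1.074], [0.0, 0.0, 0.0, 1.0]]
top 384.3580984243575 273.65452485872686 209.10762727286235 [[-0.005, -0.997, 0.075, 0.425], [-1.0, 0.006, 0.008, -0.004], [-0.008, -0.075, -0.997, 1.211], [0.0, 0.0, 0.0, 1.0]]
wrist 315.098831248677 270.16947171298966 214.6403740676413 [[0.298, 0.922, 0.246, 0.111], [0.955, -0.287, -0.078, 0.593], [-0.002, 0.258, -0.966, 0.384], [0.0, 0.0, 0.0, 1.0]]
{'t': 0.15, 'q': array([ 1.18260352e+00,  1.30986185e-01,  1.48905131e+00,  3.46275417e-05,
        1.52300235e+00, -8.54107803e-02]), 'dq': array([-0.0012247 , -0.0027295 , -0.00311462,  0.00143335,  0.00185375,
       -0.00087505]), 'joint_torque': array([ 1.20641016e-03, -5.60474432e+01, -4.92335165e+01,  7.69142713e-02,
        3.04847443e-02, -1.32408941e-04]), 'tool_pos': array([0.1788158 , 0.57254485, 0.40391694]), 'orientation': array([-4.73740434e-01, -3.10528989e+00,  2.19679827e-03]), 'force': array([ 0.54190854,  0.14065793, -0.02023612]), 'wrist_torque': array([-0.04111654,  0.021437  ,  0.03641853]), 'gripper_force': 0.0, 'opening': 0.09291703732727505}
```

View pics/top0.png

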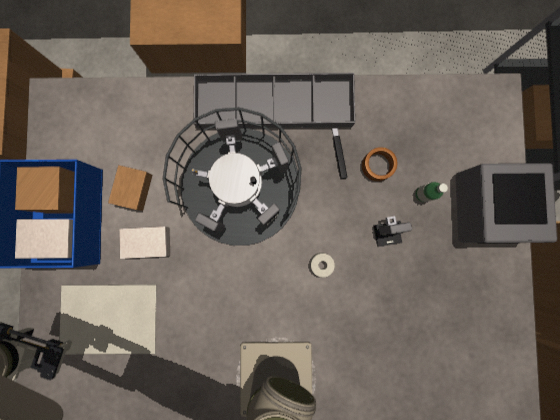

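View pics/scene0.png

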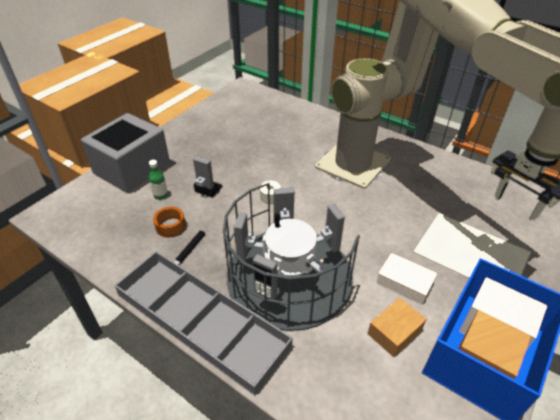

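```bash
python3 - <<'E'
import cv2,numpy as np,pickle
d=pickle.load(open("d0.pkl","rb"));t=d["top"]["image"][:,:,::-1]
a=cv2.resize(t[100:250,155:305],None,fx=4,fy=4,interpolation=cv2.INTER_CUBIC)
b=cv2.resize(t[205:255,365:415],None,fx=4,fy=4,interpolation=cv2.INTER_CUBIC)
s=d["scene"]["image"][:,:,::-1]
c=cv2.resize(s[150:200,185:235],None,fx=4,fy=4,interpolation=cv2.INTER_CUBIC)
cv2.imwrite("pics/crop.png",np.hstack([a,np.vstack([b,c,c*0])]))
E
```

```text
(no output)
```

View pics/crop.png

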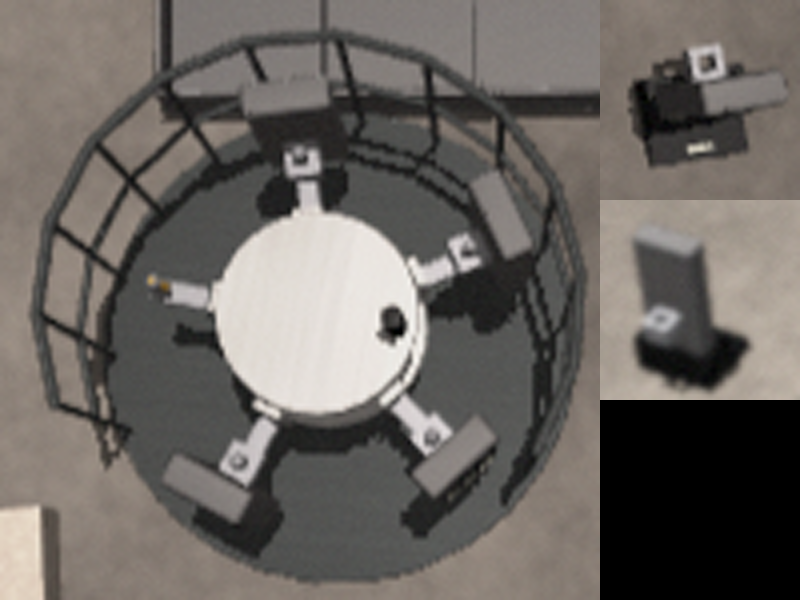

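```bash
cat >h.py <<'E'
from plant import *
import cv2,numpy as np,pickle
from scipy.spatial.transform import Rotation as R
def ray(c,p):
    d=c["T"][:3,:3]@np.array([(p[0]-c["cx"])/c["fx"],(p[1]-c["cy"])/c["fy"],1.]);return c["T"][:3,3],d
def onz(c,p,z):
    o,d=ray(c,p);return (o+d*(z-o[2])/d[2])
def proj(c,P):
    q=np.linalg.inv(c["T"])@np.r_[P,1];return q[:2]/q[2]*[c["fx"],c["fy"]]+[c["cx"],c["cy"]]
def tri(cs,ps):
    A=0;b=0
    for c,p in zip(cs,ps):
        o,d=ray(c,p);d=d/np.linalg.norm(d);M=np.eye(3)-np.outer(d,d);A=A+M;b=b+M@o
    return np.linalg.solve(A,b)
def down(yaw):  # tool pointing down, tool y axis at world angle yaw
    y=np.array([np.cos(yaw),np.sin(yaw),0]);z=np.array([0,0,-1.]);return R.from_matrix(np.c_[np.cross(y,z),y,z])
def row(p0,R0,p,Rt):
    "increment from commanded pose (p0,R0) to (p,Rt)"
    return np.r_[R0.inv().apply(np.asarray(p)-p0)/.2,(R0.inv()*Rt).as_rotvec()/np.pi]
def disc(c,z,r,guess):
    im=cv2.cvtColor(c["image"],cv2.COLOR_RGB2HSV);m=((im[...,2]>170)&(im[...,1]<50)).astype(np.uint8)
    n,l,s,ce=cv2.connectedComponentsWithStats(m);i=l[int(guess[1]),int(guess[0])]
    k=cv2.findContours((l==i).astype(np.uint8),0,1)[0][0];e=cv2.fitEllipse(cv2.convexHull(k));return e
def ang(v): return np.degrees(np.arctan2(v[1],v[0]))
E
python3 - <<'E'
from h import *
d=pickle.load(open("d0.pkl","rb"));t=d["top"];s=d["scene"]
e=disc(t,.172,.07,(235,179));ax=onz(t,e[0],.172);print("disc",e,ax)
es=disc(s,.172,.07,(290,238));print("disc scene",es,onz(s,es[0],.172))
f=lambda u,v:(155+(u+.5)/4-.5,100+(v+.5)/4-.5)
g=lambda u,v:(365+(u-600+.5)/4-.5,205+(v+.5)/4-.5)
h=lambda u,v:(185+(u-600+.5)/4-.5,150+(v-200+.5)/4-.5)
kn=onz(t,f(392,317),.217);hk=onz(t,f(153,283),.17)
print("knob",kn,np.hypot(*(kn-ax)[:2]),ang(kn-ax),"hook",hk,np.hypot(*(hk-ax)[:2]),ang(hk-ax))
for n,p,z in(("L",(52,403),.224),("R",(505,500),.0),("R2",(505,500),.224),("Lb",(110,465),0),("Lb2",(125,432),0)):
    P=onz(t,f(*p),z);print(n,P,np.hypot(*(P-ax)[:2]),ang(P-ax))
for u in("eye",),:
    print("eye",onz(t,g(707,63),.074),onz(s,h(661,319),.074),tri([t,s],[g(707,63),h(661,319)]))
for p in((705,82),(785,72),(788,97),(708,110)):print("top",onz(t,g(*p),.146))
for p in((636,232),(648,228),(706,243),(697,251)):print("tops",onz(s,h(*p),.146))
print(R.from_rotvec(read_state()["orientation"]).as_matrix().round(3))
E
```

```text
disc ((241.2082061767578, 180.85150146484375), (59.91526412963867, 74.72344207763672), 139.85330200195312) [0.58159346 0.09214306 0.172     ]
disc scene ((260.7587585449219, 242.91224670410156), (310.7023010253906, 592.5771484375), 120.19091033935547) [0.65791507 0.06010157 0.172     ]
knob [0.57982326 0.05814139 0.217     ] 0.034047717464283936 -92.98024456003027 hook [0.61175213 0.22501827 0.17      ] 0.13625479027981144 77.212235900589
L [0.52409844 0.27772927 0.224     ] 0.19428823875870974 107.2130955028095
R [ 0.46759212 -0.01709511  0.        ] 0.15789009553591962 -136.2223128088014
R2 [ 0.45973015 -0.01472607  0.224     ] 0.16208539452654314 -138.75056464901056
Lb [0.49702846 0.29498609 0.        ] 0.21976472526215535 112.63119367958885
Lb2 [0.52313313 0.28341424 0.        ] 0.20000568581982697 106.99530410564802
eye [ 0.47569494 -0.34268998  0.074     ] [ 0.4766415  -0.34458175  0.074     ] [ 0.47627423 -0.34356553  0.07398342]
top [ 0.45936406 -0.31951415  0.146     ]
top [ 0.46595903 -0.37484806  0.146     ]
top [ 0.44869366 -0.37635633  0.146     ]
top [ 0.44004125 -0.321032    0.146     ]
tops [ 0.46273257 -0.37463159  0.146     ]
tops [ 0.45266104 -0.37017459  0.146     ]
tops [ 0.43952799 -0.31600671  0.146     ]
tops [ 0.45214888 -0.31483472  0.146     ]
[[-0.955  0.298 -0.001]
 [ 0.298  0.955 -0.001]
 [ 0.    -0.001 -1.   ]]
```

```bash
cat >>h.py <<'E'
def disc(c,guess,k=15):
    im=cv2.cvtColor(c["image"],cv2.COLOR_RGB2HSV);m=((im[...,2]>165)&(im[...,1]<50)).astype(np.uint8)
    m=cv2.morphologyEx(m,cv2.MORPH_CLOSE,np.ones((5,5)));m=cv2.morphologyEx(m,cv2.MORPH_OPEN,cv2.getStructuringElement(2,(k,k)))
    n,l=cv2.connectedComponents(m);i=l[int(guess[1]),int(guess[0])]
    q=cv2.findContours((l==i).astype(np.uint8),0,1)[0][0];return cv2.fitEllipse(cv2.convexHull(q))
E
python3 - <<'E'
from h import *
d=pickle.load(open("d0.pkl","rb"));t=d["top"];s=d["scene"]
e=disc(t,(235,179));ax=onz(t,e[0],.172);print("disc",e,ax)
es=disc(s,(290,238));print("disc scene",es,onz(s,es[0],.172))
f=lambda u,v:(155+(u+.5)/4-.5,100+(v+.5)/4-.5)
kn=onz(t,f(392,317),.217);hk=onz(t,f(153,283),.17)
print("knob",kn,np.hypot(*(kn-ax)[:2]),ang(kn-ax),"hook",hk,np.hypot(*(hk-ax)[:2]),ang(hk-ax))
for n,p,z in(("L",(52,403),.224),("R",(505,500),.0),("R2",(505,500),.224),("Lb",(110,465),0),("Lb2",(125,432),0)):
    P=onz(t,f(*p),z);print(n,P,np.hypot(*(P-ax)[:2]),ang(P-ax))
def mark(c,P,col):
    u=proj(c,P);cv2.circle(im,tuple(int(round(x*16)) for x in (u-[155 if c is t else 215,100 if c is t else 175]+.5)*4-.5) if 0 else tuple(int(x) for x in (u-o+.5)*4),3,col,-1)
out=[]
ax2=(ax+onz(s,es[0],.172))/2
for c,o,w in((t,np.array([155,100]),150),(s,np.array([210,175]),150)):
    im=cv2.resize(c["image"][o[1]:o[1]+150,o[0]:o[0]+100 if 0 else o[0]+150],None,fx=4,fy=4,interpolation=2)[:,:,::-1].copy()
    for yaw in range(-40,40,10):
        for sg in(1,-1):
            th=np.radians(180+yaw+sg*62)
            for z in(0.01,.224):mark(c,[ax2[0]+.178*np.cos(th),ax2[1]+.178*np.sin(th),z],(0,255 if sg>0 else 0,255) if yaw else (0,255,0))
    out.append(im)
cv2.imwrite("pics/ov.png",cv2.resize(np.hstack(out),(800,400),interpolation=3))
E
```

```text
disc ((234.67132568359375, 178.615966796875), (50.655208587646484, 54.284034729003906), 129.3427276611328) [0.58786772 0.11001086 0.172     ]
disc scene ((335.77752685546875, 262.1204833984375), (291.624755859375, 471.2221374511719), 148.3573455810547) [0.59780605 0.25752835 0.172     ]
knob [0.57982326 0.05814139 0.217     ] 0.052489568728032544 -98.81579137122272 hook [0.61175213 0.22501827 0.17      ] 0.11746135885737055 78.26775058760347
L [0.52409844 0.27772927 0.224     ] 0.1794324044746854 110.81761952316153
R [ 0.46759212 -0.01709511  0.        ] 0.17499184513441943 -133.4184292467578
R2 [ 0.45973015 -0.01472607  0.224     ] 0.17882543366329176 -135.77046401801434
Lb [0.49702846 0.29498609 0.        ] 0.20607670477050247 116.1551373242418
Lb2 [0.52313313 0.28341424 0.        ] 0.18509267948367594 110.47150366895515
```

View pics/ov.png

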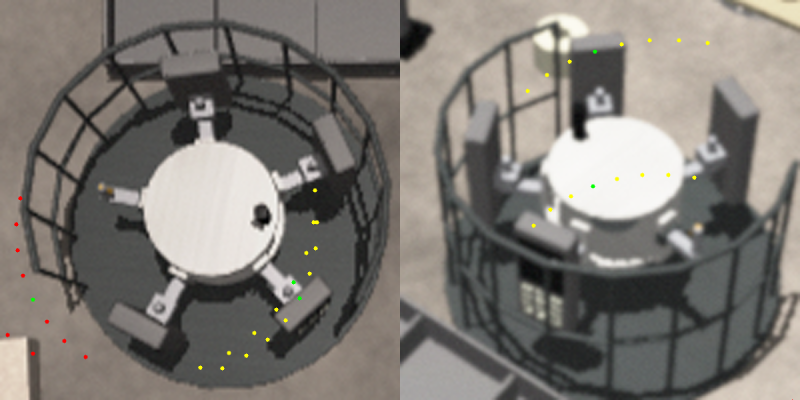

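```bash
python3 - <<'E'
from h import *
d=pickle.load(open("d0.pkl","rb"));t=d["top"];s=d["scene"]
ax=np.array([.590,.112,0])
for p,z in(((268.9,185.5),.224),((269.2,224),.01),((358.9,236.9),.224),((272.7,223.5),.224)):
    P=onz(s,p,z);print(P,np.hypot(*(P-ax)[:2]),ang(P-ax))
# finer grid overlay on top-view pixels: predicted end posts for yaw
for yaw in(-16,-11,-6):
  for sg in(1,-1):
    th=np.radians(180+yaw+sg*62)
    print(yaw,sg,[((proj(c,[ax[0]+.178*np.cos(th),ax[1]+.178*np.sin(th),z])-o+.5)*8/3+q).round() for c,o,q in((t,[155,100],[0,0]),(s,[210,175],[400,0])) for z in(.01,.224)])
print(proj(s,[.59,.112,.172]))
E
```

```text
[ 0.50291495 -0.02615846  0.224     ] 0.16331432232065168 -122.22435066034465
[ 0.46052755 -0.05928751  0.01      ] 0.21471499100600916 -127.08482917430034
[0.53089371 0.28125584 0.224     ] 0.1792793683511245 109.24985244516694
[0.62104621 0.07341151 0.224     ] 0.049527151118215824 -51.181725761160095
-16 1 [array([336., 334.]), array([338., 327.]), array([585., 150.]), array([586.,  15.])]
-16 -1 [array([ 80., 262.]), array([ 27., 239.]), array([767., 316.]), array([792., 182.])]
-11 1 [array([345., 324.]), array([349., 315.]), array([572., 152.]), array([572.,  17.])]
-11 -1 [array([ 83., 275.]), array([ 31., 255.]), array([771., 305.]), array([796., 171.])]
-6 1 [array([353., 314.]), array([358., 302.]), array([560., 154.]), array([558.,  20.])]
-6 -1 [array([ 87., 287.]), array([ 36., 270.]), array([773., 294.]), array([798., 160.])]
[290.93022544 236.14833905]
```

```bash
cat >>h.py <<'E'
def legs(wps,start=None,n=5,dec=3):
    "print one end-row per leg, from pose to pose; wps: (x,y,z,yawdeg), TCP"
    if start is None:
        st=read_state();p=st["tool_pos"];Q=R.from_rotvec(st["orientation"])
    else: p=np.array(start[:3]);Q=down(np.radians(start[3]))
    for w in wps:
        P=np.array(w[:3]);q=down(np.radians(w[3]));print(np.round(row(p,Q,P,q),dec).tolist());p,Q=P,q
E
python3 -c "
from h import *
legs([(.313,.401,.45,60),(.447,.230,.45,48),(.580,.058,.45,36)])"
```

```text
[-0.896, -0.619, -0.23, -0.0, 0.0, 0.07]
[-1.008, -0.405, 0.0, 0.0, 0.0, 0.067]
[-1.07, -0.194, 0.0, 0.0, 0.0, 0.067]
```

Emit:
{"op": "arm_command", "data": {
  "increments": [
    [-0.18, -0.12, -0.05, 0, 0, 0.014],
    [-0.36, -0.25, -0.1, 0, 0, 0.028],
    [-0.54, -0.37, -0.15, 0, 0, 0.042],
    [-0.72, -0.5, -0.2, 0, 0, 0.056],
    [-0.9, -0.62, -0.23, 0, 0, 0.07]
  ],
  "fingers": -0.2,
  "force": 12
}}

```text
t: 0.78
tool_pos: [0.3144, 0.3994, 0.4511]
orientation: [0.814, 3.034, 0.0]
force: [0.4, 0.0, -0.3]
opening: 0.0562
gripper_force: 0.0
```

Emit:
{"op": "arm_command", "data": {
  "increments": [
    [-0.2, -0.08, 0, 0, 0, 0.014],
    [-0.4, -0.16, 0, 0, 0, 0.028],
    [-0.6, -0.24, 0, 0, 0, 0.042],
    [-0.8, -0.32, 0, 0, 0, 0.056],
    [-1, -0.4, 0, 0, 0, 0.067]
  ]
}}

```text
t: 1.4
tool_pos: [0.4477, 0.2303, 0.4505]
orientation: [-1.128, -2.932, 0.0]
force: [0.1, -0.7, 0.5]
opening: 0.056
gripper_force: 0.0
```

Emit:
{"op": "arm_command", "data": {
  "increments": [
    [-0.2, -0.04, 0, 0, 0, 0.014],
    [-0.4, -0.08, 0, 0, 0, 0.028],
    [-0.6, -0.12, 0, 0, 0, 0.042],
    [-0.8, -0.16, 0, 0, 0, 0.056],
    [-1, -0.19, 0, 0, 0, 0.067]
  ]
}}

```text
t: 2.02
tool_pos: [0.5709, 0.0682, 0.4505]
orientation: [-1.43, -2.797, 0.0]
force: [0.8, -0.6, -0.5]
opening: 0.0561
gripper_force: 0.0
```

```bash
python3 -c "
from h import *
w=read_camera('wrist');s=read_camera('scene');pickle.dump([w,s],open('d1.pkl','wb'));cv2.imwrite('pics/w1.png',w['image'][:,:,::-1])
st=read_state();print(st['t'],st['tool_pos'],R.from_rotvec(st['orientation']).as_matrix().round(3),st['q'],st['opening'])
print(proj(w,[.58,.058,.217]),proj(w,[.59,.112,.172]),proj(w,[st['tool_pos'][0],st['tool_pos'][1],.217]))
legs([(.580,.058,.45,36),(.580,.058,.368,36)])"
```

```text
2.125 [0.57169796 0.06648758 0.44982127] [[-0.583  0.812 -0.001]
 [ 0.812  0.583 -0.001]
 [-0.    -0.001 -1.   ]] [ 2.70652373e-02  5.01198927e-02  1.49173170e+00 -1.08756913e-03
  1.60054891e+00 -5.95786290e-01] 0.05577073083695041
[272.22319109 250.499636  ] [319.77292741 187.89751536] [269.7978309  235.10952386]
[-0.059, 0.009, -0.001, -0.0, 0.0, -0.002]
[0.0, 0.0, 0.41, 0.0, 0.0, 0.0]
```

View pics/w1.png

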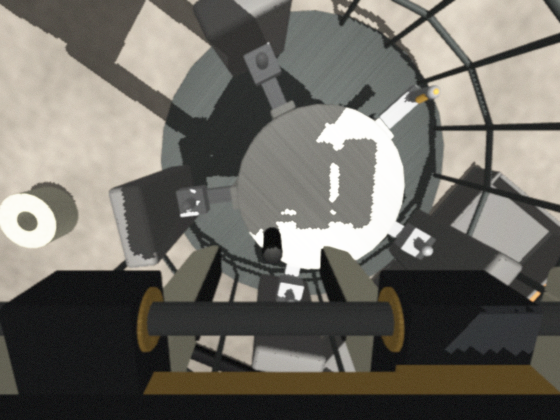

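Emit:
{"op": "arm_command", "data": {
  "increments": [
    [-0.06, 0.01, 0.05, 0, 0, 0],
    [-0.06, 0.01, 0.1, 0, 0, 0],
    [-0.06, 0.01, 0.2, 0, 0, 0],
    [-0.06, 0.01, 0.3, 0, 0, 0],
    [-0.06, 0.01, 0.41, 0, 0, 0]
  ]
}}

```text
t: 2.75
tool_pos: [0.5784, 0.0614, 0.3668]
orientation: [-1.426, -2.798, 0.001]
force: [0.5, -0.0, 0.5]
opening: 0.0559
gripper_force: 0.0
```

Emit:
{"op": "arm_command", "data": {
  "increments": [
    [0, 0, 0, 0, 0, 0],
    [0, 0, 0, 0, 0, 0],
    [0, 0, 0, 0, 0, 0],
    [0, 0, 0, 0, 0, 0],
    [0, 0, 0, 0, 0, 0]
  ],
  "fingers": 1,
  "force": 12
}}

```text
t: 3.38
tool_pos: [0.5789, 0.0603, 0.3695]
orientation: [1.428, 2.797, -0.002]
force: [-3.3, -4.5, 4.1]
opening: 0.0157
gripper_force: 12.0
```

```bash
cat >>h.py <<'E'
def arc(a0,a1,n,yaw=35.7,r=.055):
    a=np.radians(np.linspace(a0,a1,n*5+1));P=np.c_[np.cos(a),np.sin(a),0*a]*r;Q=down(np.radians(yaw))
    for k in range(n):print([[round(float(v),3) for v in Q.inv().apply(P[k*5+i]-P[k*5])[:2]/.2] for i in range(1,6)])
E
python3 -c "
from h import *
arc(-101.5,-6.5,4)"
```

```text
[[-0.016, 0.016], [-0.031, 0.034], [-0.044, 0.052], [-0.056, 0.072], [-0.065, 0.092]]
[[-0.008, 0.021], [-0.015, 0.043], [-0.019, 0.065], [-0.022, 0.088], [-0.023, 0.111]]
[[0.001, 0.023], [0.004, 0.045], [0.009, 0.068], [0.015, 0.089], [0.024, 0.111]]
[[0.01, 0.02], [0.022, 0.04], [0.035, 0.058], [0.05, 0.076], [0.066, 0.092]]
```

Emit:
{"op": "arm_command", "data": {
  "increments": [
    [-0.016, 0.016, 0, 0, 0, 0],
    [-0.031, 0.034, 0, 0, 0, 0],
    [-0.044, 0.052, 0, 0, 0, 0],
    [-0.056, 0.072, 0, 0, 0, 0],
    [-0.065, 0.092, 0, 0, 0, 0]
  ]
}}

```text
t: 4.0
tool_pos: [0.6016, 0.0588, 0.3695]
orientation: [1.429, 2.795, -0.007]
force: [-2.9, -15.6, 3.7]
opening: 0.0154
gripper_force: 12.0
```

Emit:
{"op": "arm_command", "data": {
  "increments": [
    [-0.008, 0.021, 0, 0, 0, 0],
    [-0.015, 0.043, 0, 0, 0, 0],
    [-0.019, 0.065, 0, 0, 0, 0],
    [-0.022, 0.088, 0, 0, 0, 0],
    [-0.023, 0.111, 0, 0, 0, 0]
  ]
}}

```text
t: 4.62
tool_pos: [0.6224, 0.0692, 0.3695]
orientation: [1.429, 2.796, -0.003]
force: [-3.3, -5.9, 2.8]
opening: 0.0155
gripper_force: 12.0
```

```bash
python3 -c "
from h import *
t=read_camera('top');im=cv2.resize(t['image'][100:250,155:305],None,fx=4,fy=4,interpolation=2)[:,:,::-1]
cv2.imwrite('pics/t2.png',im)
s=read_state();v=s['tool_pos']-[.59,.112,0];print(s['tool_pos'],ang(v),np.hypot(*v[:2]),s['force'],s['opening'])"
```

```text
[0.62285188 0.06966877 0.36955438] -52.18613950522306 0.05358338407403815 [ 2.14173105 -5.48250649  1.16146094] 0.015757092529159133
```

View pics/t2.png

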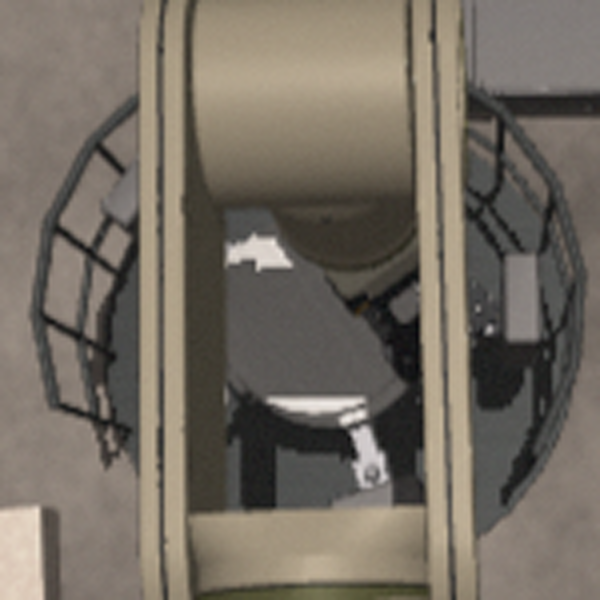

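Emit:
{"op": "arm_command", "data": {
  "increments": [
    [0.001, 0.023, 0, 0, 0, 0],
    [0.004, 0.045, 0, 0, 0, 0],
    [0.009, 0.068, 0, 0, 0, 0],
    [0.015, 0.089, 0, 0, 0, 0],
    [0.024, 0.111, 0, 0, 0, 0]
  ]
}}

```text
t: 5.3
tool_pos: [0.6374, 0.0865, 0.3695]
orientation: [1.428, 2.797, -0.002]
force: [-2.4, -5.3, 4.2]
opening: 0.0159
gripper_force: 12.0
```

Emit:
{"op": "arm_command", "data": {
  "increments": [
    [0.01, 0.02, 0, 0, 0, 0],
    [0.022, 0.04, 0, 0, 0, 0],
    [0.035, 0.058, 0, 0, 0, 0],
    [0.05, 0.076, 0, 0, 0, 0],
    [0.066, 0.092, 0, 0, 0, 0]
  ]
}}

```text
t: 5.92
tool_pos: [0.6445, 0.1081, 0.3695]
orientation: [1.428, 2.797, -0.002]
force: [-2.6, -5.5, 3.9]
opening: 0.0158
gripper_force: 12.0
```

Emit:
{"op": "arm_command", "data": {
  "increments": [
    [0, 0, 0, 0, 0, 0],
    [0, 0, 0, 0, 0, 0],
    [0, 0, 0, 0, 0, 0],
    [0, 0, 0, 0, 0, 0],
    [0, 0, 0, 0, 0, 0]
  ]
}}

```text
t: 6.55
tool_pos: [0.6445, 0.1088, 0.3695]
orientation: [1.428, 2.798, 0.001]
force: [-2.3, 0.1, 5.3]
opening: 0.016
gripper_force: 12.0
```

```bash
python3 -c "
from h import *
s=read_state();v=s['tool_pos']-[.59,.112,0];print(s['tool_pos'],ang(v),np.hypot(*v[:2]),s['force'],s['opening'])"
```

```text
[0.64452808 0.10881599 0.36946213] -3.341829005110423 0.054620964863451554 [-2.26178888  0.07736587  5.28395534] 0.016044621179327725
```

Emit:
{"op": "arm_command", "data": {
  "increments": [
    [0, 0, 0, 0, 0, 0],
    [0, 0, 0, 0, 0, 0],
    [0, 0, -0.1, 0, 0, 0],
    [0, 0, -0.25, 0, 0, 0],
    [0, 0, -0.45, 0, 0, 0]
  ],
  "fingers": -0.2
}}

```text
t: 7.18
tool_pos: [0.6442, 0.1089, 0.46]
orientation: [-1.427, -2.797, 0.001]
force: [1.1, 1.1, 0.8]
opening: 0.055
gripper_force: 0.0
```

```bash
python3 -c "
from h import *
s=read_state();print(s['tool_pos'],s['force'])
legs([(.6445,.1088,.46,36),(.47,.06,.46,5)])"
```

```text
[0.64419487 0.10886211 0.45998648] [1.07603792 1.07368313 0.81118419]
[-0.001, 0.001, -0.0, -0.0, -0.0, -0.0]
[0.315, -0.849, 0.0, 0.0, 0.0, 0.172]
```

Emit:
{"op": "arm_command", "data": {
  "increments": [
    [0.06, -0.17, 0, 0, 0, 0.034],
    [0.12, -0.34, 0, 0, 0, 0.068],
    [0.19, -0.51, 0, 0, 0, 0.102],
    [0.25, -0.68, 0, 0, 0, 0.137],
    [0.315, -0.85, 0, 0, 0, 0.172]
  ],
  "fingers": -0.5
}}

```text
t: 7.8
tool_pos: [0.4687, 0.0599, 0.4604]
orientation: [2.126, 2.311, 0.002]
force: [-0.9, 0.4, 0.9]
opening: 0.0695
gripper_force: 0.0
```

Emit:
{"op": "arm_command", "data": {
  "increments": [
    [0, 0, 0, 0, 0, 0],
    [0, 0, 0, 0, 0, 0],
    [0, 0, 0, 0, 0, 0],
    [0, 0, 0, 0, 0, 0],
    [0, 0, 0, 0, 0, 0]
  ]
}}

```text
t: 8.43
tool_pos: [0.4701, 0.0602, 0.4585]
orientation: [-2.122, -2.316, 0.001]
force: [-0.1, 0.1, 0.5]
opening: 0.07
gripper_force: 0.0
```

```bash
python3 -c "
from h import *
w=read_camera('wrist');s=read_camera('scene');pickle.dump([w,s],open('d2.pkl','wb'))
st=read_state();print(st['t'],st['tool_pos'],st['opening'])
a=cv2.resize(w['image'][60:360,100:460],(480,400),interpolation=2)
b=cv2.resize(s['image'][170:270,240:320],(320,400),interpolation=2)
cv2.imwrite('pics/w2.png',np.hstack([a,b])[:,:,::-1])
print([proj(w,[.475,.119,z]).round(1) for z in(.12,.16,.18)],proj(w,[.59,.112,.172]))
print([proj(s,[.475,.119,z]).round(1) for z in(.12,.16,.18)])
legs([(.47,.06,.46,5),(.46,-.13,.46,6),(.452,-.3,.44,7),(.452,-.34,.44,7)])"
```

```text
8.525 [0.46999953 0.06016803 0.45852947] 0.06966943854732775
[array([279.9, 143.4]), array([281.2, 145.3]), array([282.1, 146.4])] [416.834474   166.58339068]
[array([314.5, 226. ]), array([315.3, 216.3]), array([315.7, 211.3])]
[-0.001, -0.0, -0.007, -0.0, -0.0, -0.0]
[-0.942, -0.133, 0.0, 0.0, 0.0, -0.006]
[-0.841, -0.129, 0.1, 0.0, 0.0, -0.006]
[-0.199, -0.024, 0.0, 0.0, 0.0, 0.0]
```

View pics/w2.png

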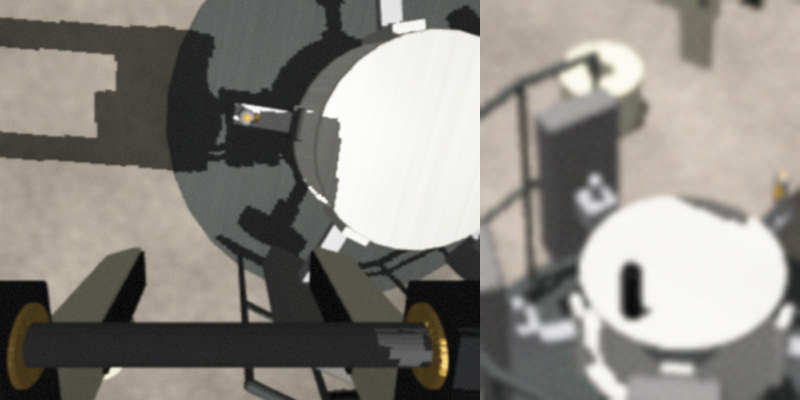

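Emit:
{"op": "arm_command", "data": {
  "increments": [
    [-0.19, -0.03, 0, 0, 0, 0],
    [-0.38, -0.05, 0, 0, 0, 0],
    [-0.57, -0.08, 0, 0, 0, 0],
    [-0.76, -0.11, 0, 0, 0, 0],
    [-0.95, -0.14, 0, 0, 0, 0]
  ]
}}

```text
t: 9.15
tool_pos: [0.4582, -0.1328, 0.4587]
orientation: [2.123, 2.316, 0.0]
force: [-0.8, 0.4, 0.1]
opening: 0.0696
gripper_force: 0.0
```

Emit:
{"op": "arm_command", "data": {
  "increments": [
    [-0.2, -0.03, 0.02, 0, 0, -0.005],
    [-0.4, -0.05, 0.04, 0, 0, -0.01],
    [-0.6, -0.08, 0.06, 0, 0, -0.015],
    [-0.8, -0.11, 0.08, 0, 0, -0.02],
    [-0.95, -0.14, 0.1, 0, 0, -0.022]
  ]
}}

```text
t: 9.78
tool_pos: [0.4467, -0.325, 0.4384]
orientation: [-2.042, -2.387, 0.0]
force: [0.4, -0.5, 0.5]
opening: 0.0697
gripper_force: 0.0
```

```bash
python3 -c "
from h import *
w=read_camera('wrist');t=read_camera('top');pickle.dump([w,t],open('d3.pkl','wb'))
st=read_state();print(st['t'],st['tool_pos'],st['opening'])
a=w['image'][60:360,100:460];a=cv2.resize(a,(480,400),interpolation=2)
b=cv2.resize(t['image'][170:250,170:234],(320,400),interpolation=2)
cv2.imwrite('pics/w3.png',np.hstack([a,b])[:,:,::-1])
f=lambda P:((proj(w,P)-[100,60]+.5)*4/3).round(1)
Q=down(np.radians(9));c=np.array([.4526,-.347,0])
y9=np.radians(9);X=np.array([np.cos(y9),np.sin(y9),0]);Y=np.array([-X[1],X[0],0])
for sx,sy in((1,1),(1,-1),(-1,-1),(-1,1)):print(f(c+sx*.012*X+sy*.03*Y+[0,0,.146]))
print('eye',f(c+.024*X+[0,0,.074]))
for z in(.16,.175):print('pin',(proj(t,[.475,.119,z])-[170,170]+.5)*5+[480,0])
legs([(.4526,-.347,.44,9),(.4526,-.347,.295,9)])"
```

```text
9.875 [ 0.44620249 -0.32572912  0.43761277] 0.069482793471854
[248.5 192.8]
[247.5 276. ]
[213.4 276. ]
[212.5 192.8]
eye [258.1 208.1]
pin [791.39299456 253.24162827]
pin [788.14302512 251.94257554]
[-0.11, 0.015, -0.012, -0.0, -0.0, -0.001]
[0.0, 0.0, 0.725, 0.0, 0.0, 0.0]
```

View pics/w3.png

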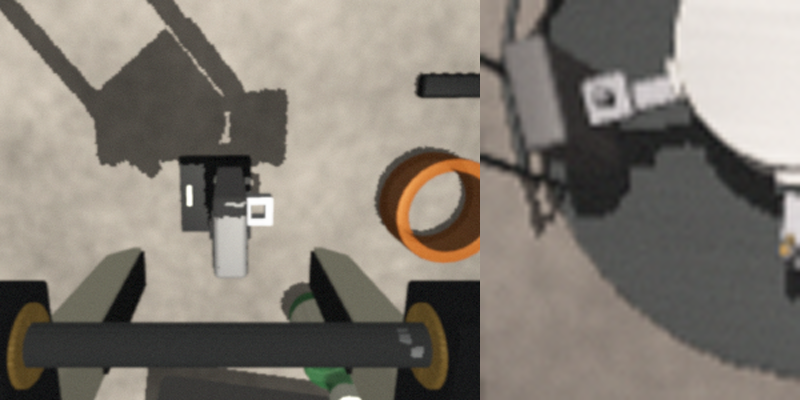

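Emit:
{"op": "arm_command", "data": {
  "increments": [
    [-0.06, 0.01, 0, 0, 0, 0],
    [-0.11, 0.015, 0.15, 0, 0, 0],
    [-0.11, 0.015, 0.35, 0, 0, 0],
    [-0.11, 0.015, 0.55, 0, 0, 0],
    [-0.11, 0.015, 0.713, 0, 0, 0]
  ]
}}

```text
t: 10.5
tool_pos: [0.4537, -0.3438, 0.2947]
orientation: [-2.04, -2.388, -0.0]
force: [1.1, -0.6, 0.2]
opening: 0.0696
gripper_force: 0.0
```

Emit:
{"op": "arm_command", "data": {
  "increments": [
    [0, 0, 0, 0, 0, 0],
    [0, 0, 0, 0, 0, 0],
    [0, 0, 0, 0, 0, 0],
    [0, 0, 0, 0, 0, 0],
    [0, 0, 0, 0, 0, 0]
  ],
  "fingers": 1,
  "force": 40
}}

```text
t: 11.12
tool_pos: [0.4535, -0.3447, 0.2969]
orientation: [2.041, 2.387, -0.0]
force: [0.1, 0.6, 0.6]
opening: 0.0243
gripper_force: 3.2
```

Emit:
{"op": "arm_command", "data": {
  "increments": [
    [0, 0, 0, 0, 0, 0],
    [0, 0, 0, 0, 0, 0],
    [0, 0, 0, 0, 0, 0],
    [0, 0, 0, 0, 0, 0],
    [0, 0, 0, 0, 0, 0]
  ]
}}

```text
t: 11.75
tool_pos: [0.4534, -0.3448, 0.2969]
orientation: [2.041, 2.387, -0.0]
force: [-1.7, 0.9, 5.0]
opening: 0.0234
gripper_force: 39.9
```

```bash
python3 -c "
from h import *
s=read_state();print(s['tool_pos'],s['force'],s['wrist_torque'],s['opening'],s['gripper_force'])"
```

```text
[ 0.4534033  -0.34483396  0.29686521] [-1.65171089  0.91421612  5.03249206] [-0.06586946  0.46794777 -0.03003131] 0.023402974920173566 39.94023084640503
```

Emit:
{"op": "arm_command", "data": {
  "increments": [
    [0, 0, -0.1, 0, 0, 0],
    [0, 0, -0.25, 0, 0, 0],
    [0, 0, -0.45, 0, 0, 0],
    [0, 0, -0.65, 0, 0, 0],
    [0, 0, -0.82, 0, 0, 0]
  ]
}}

```text
t: 12.38
tool_pos: [0.4532, -0.3443, 0.4627]
orientation: [2.041, 2.387, 0.0]
force: [0.3, -1.1, -2.4]
opening: 0.0238
gripper_force: 39.9
```

```bash
python3 -c "
from h import *
s=read_state();print(s['tool_pos'],s['force'],s['wrist_torque'],s['opening'],s['gripper_force'])
legs([(.405,-.19,.46,5),(.39,-.03,.46,0),(.41,.115,.46,-3.3)])"
```

```text
[ 0.4531924  -0.34431581  0.46267823] [ 0.31303017 -1.05465449 -2.42095315] [-0.0635623   0.0677159   0.05506656] 0.02384579096351964 39.928234219551086
[0.8, -0.118, 0.013, 0.0, 0.0, 0.022]
[0.803, -0.005, 0.0, 0.0, 0.0, 0.028]
[0.725, 0.1, 0.0, 0.0, 0.0, 0.018]
```

Emit:
{"op": "arm_command", "data": {
  "increments": [
    [0.16, -0.02, 0, 0, 0, 0.004],
    [0.32, -0.05, 0, 0, 0, 0.009],
    [0.48, -0.07, 0, 0, 0, 0.013],
    [0.64, -0.1, 0, 0, 0, 0.018],
    [0.8, -0.12, 0, 0, 0, 0.022]
  ]
}}

```text
t: 13.0
tool_pos: [0.4041, -0.1891, 0.4608]
orientation: [2.124, 2.315, 0.001]
force: [0.2, 0.6, -1.9]
opening: 0.0236
gripper_force: 40.0
```

Emit:
{"op": "arm_command", "data": {
  "increments": [
    [0.16, 0, 0, 0, 0, 0.006],
    [0.32, 0, 0, 0, 0, 0.011],
    [0.48, 0, 0, 0, 0, 0.017],
    [0.64, 0, 0, 0, 0, 0.022],
    [0.8, 0, 0, 0, 0, 0.028]
  ]
}}

```text
t: 13.62
tool_pos: [0.3904, -0.0297, 0.4609]
orientation: [2.223, 2.219, 0.001]
force: [0.5, -0.1, -2.7]
opening: 0.0239
gripper_force: 40.0
```

Emit:
{"op": "arm_command", "data": {
  "increments": [
    [0.16, 0.02, 0, 0, 0, 0.004],
    [0.32, 0.04, 0, 0, 0, 0.007],
    [0.48, 0.06, 0, 0, 0, 0.011],
    [0.64, 0.08, 0, 0, 0, 0.015],
    [0.725, 0.1, 0, 0, 0, 0.018]
  ]
}}

```text
t: 14.25
tool_pos: [0.4107, 0.1156, 0.4608]
orientation: [-2.283, -2.157, -0.001]
force: [0.4, -0.4, -3.5]
opening: 0.0237
gripper_force: 40.0
```

Emit:
{"op": "arm_command", "data": {
  "increments": [
    [0, 0, 0, 0, 0, 0],
    [0, 0, 0, 0, 0, 0],
    [0, 0, 0, 0, 0, 0],
    [0, 0, 0, 0, 0, 0],
    [0, 0, 0, 0, 0, 0]
  ]
}}

```text
t: 14.88
tool_pos: [0.4111, 0.1138, 0.4602]
orientation: [2.285, 2.156, 0.0]
force: [0.5, -0.3, -1.8]
opening: 0.0235
gripper_force: 40.0
```

```bash
python3 -c "
from h import *
w=read_camera('wrist');t=read_camera('scene');pickle.dump([w,t],open('d4.pkl','wb'))
st=read_state();print(st['t'],st['tool_pos'],R.from_rotvec(st['orientation']).as_matrix().round(4).tolist())
p=st['tool_pos'];u0=proj(w,p+[.023,-.0024,-.291+.068]);u1=proj(w,[.475,.119,.17]);print(u0,u1,w['T'][:3,3])
a=cv2.resize(w['image'][90:240,230:430],(800,600),interpolation=2)
cv2.imwrite('pics/w4.png',a[:,:,::-1])
"
```

```text
14.975 [0.41110053 0.11395244 0.46015351] [[0.0581, 0.9983, 0.0], [0.9983, -0.0581, -0.0], [-0.0, 0.0, -1.0]]
[302.99134094 238.87786416] [341.48715326 202.98903798] [0.41581946 0.18414817 0.44059221]
```

View pics/w4.png

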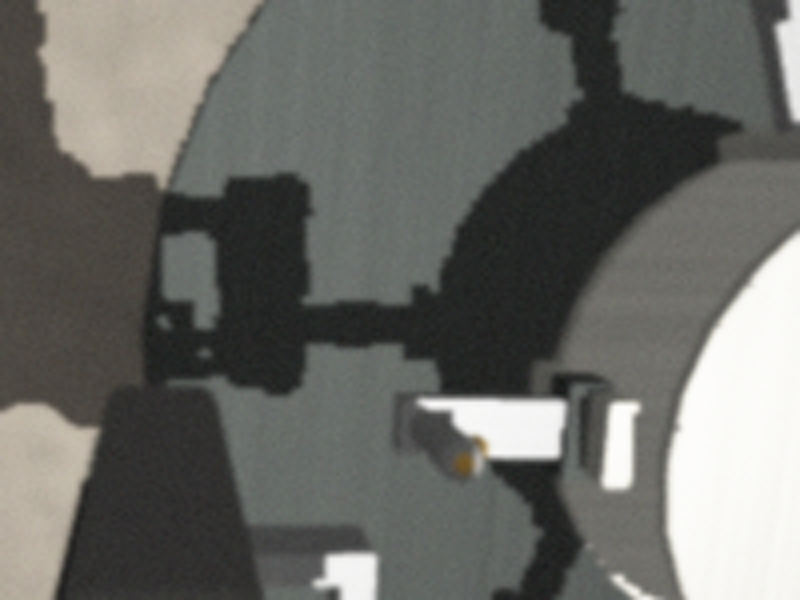

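```bash
python3 -c "
from h import *
w,s=pickle.load(open('d4.pkl','rb'))
g=cv2.cvtColor(w['image'],cv2.COLOR_RGB2GRAY)
for (x0,x1,y0,y1) in((288,332,220,262),(325,375,184,212)):
  print(x0,y0)
  for y in range(y0,y1):print(y,''.join('0123456789ABCDEF'[v>>4] for v in g[y,x0:x1]))
for z in(.12,.13,.14,.16,.17,.18):print(z,proj(w,[.475,.119,z]))
"
```

```text
288 220
220 33346666666666666666666666666666666666666666
221 23344555555555555555555555555555666666666666
222 32333444444444444444444444444444566666666666
223 32333444444444444444444444444444456666666666
224 23233444444444444444444444444444456666666666
225 32233444344444444444444444444444445666666666
226 33333344444444444444444444444444445666666666
227 33333344444444444444444455556666666666666666
228 232334444444444444444457899AABBBBBBA76666666
229 33223455555555555555556ADEEEEEEEEEEC97666666
230 33233355555555555555557BEFFFFFFFFFFE96666666
231 22333345555555555555557BEFFFFFFFFFFD96666566
232 32323345555555555555556BEFFFFFFFFFFD96666666
233 33322345555555555555557BEFFFFFFFFFFD86666666
234 32223345555555555555689CEFFFFFFFFFFD86666666
235 233323345555555555569CDEEEEEFFFFFFFD96666666
236 223232345656556556669BCBBBBDEFFFFFED86666666
237 333333345666666666667888668CEFFFFFEC86666666
238 333333346666666666666666447CEFFFFFEC86666666
239 333333345666666666666665447BEFFFFFEC86666666
240 333333345666666666666665447CEFFFFFEC76666666
241 333333335666666666666665447CEEEEEEDB76656666
242 3333333345
[... 2011 characters left out ...]
ED75665
203 66665555556544444555556899BDEEEEEEEEEEEEEEEEC75665
204 666666666666444444555568A98999AAAAAAAAAAAAA9855665
205 666666666666544445555568A9754444444444444444345665
206 666666666666655444555568A9653222222222222222245665
207 66666666666666554554555898653222222222222212246666
208 66666666666666655445545787654332222222222222346666
209 66666666666666665554455676655442222222222223346666
210 66666666666666666565556666666653222222222223456666
211 66666666666666666666566666665654332222222223456666
0.12 [330.89334351 192.2415845 ]
0.13 [332.75297362 194.12818512]
0.14 [334.72991003 196.13379336]
0.16 [339.08308941 200.55010761]
0.17 [341.48715326 202.98903798]
0.18 [344.06476099 205.60402918]
```

```bash
python3 -c "
from h import *
w,s=pickle.load(open('d2.pkl','rb'));v,_=pickle.load(open('d4.pkl','rb'))
g=cv2.cvtColor(w['image'],cv2.COLOR_RGB2GRAY)
for y in range(134,160):print(y,''.join('0123456789ABCDEF'[q>>4] for q in g[y,270:325]),' ',''.join('0123456789ABCDEF'[max(0,int(q))>>4] for q in (w['image'][y,270:300,0].astype(int)-w['image'][y,270:300,2])))
print([proj(w,[.475,.119,z]).round(2) for z in(.12,.14,.16,.175)])
tcp=np.array([.4111,.11395,.46015])
P=onz(v,(323.9,228),.2372);a=np.radians(-3.3);X=np.array([np.cos(a),np.sin(a),0]);Y=np.array([-X[1],X[0],0])
e=P-.012*X-.012*Y;print('eye',e,'off',(e-tcp)@X,(e-tcp)@Y)
"
```

```text
134 2222222222222222222222222222222222222122222222222222222   000000000000000000000000000000
135 2222222222222212222222122222222222222222222222222221222   000000000000000000000000000000
136 2222222322222222212222222222222222222212222222121222222   000000000000000000000000000000
137 2222224543356653322222222222222222222222222222222222223   000000000000000000000000000000
138 211223565558BBB9887654332222212222222222222212222123334   000000000000000000000000000000
139 2212224555679CEEEEDCB9987654332222222222222222221234555   000000000000000000000000000000
140 1222123455556ADEEFFFEEEEDCBA987654332222222222222246656   000000000000000000000000000000
141 222222455544579ADEFFFFFFFEEEEEDCBA987654332222221246544   000000000000000000000000000000
142 12222235544446789BBEFFFFEEEEEEEEEDDDCCBA987654221245532   000000000000000000000000000000
143 2121234554457888889CEFFFEAABBAAAAAAACEEDDCCA97432233322   000000000000000000000000000000
144 222223454457899AA999ABBCC866666666668AAAAA9876544322222   000000000000000000000000000000
145 2222235545689AAABA9887788655555555555666666655554322222   000000000000013
[... 804 characters left out ...]
555555532222234   000000000000000000000000000000
155 3222222212222222222333334444555555555555555555432222334   000000000000000000000000000000
156 3221222222222222222222222333344445555555555555432222344   000000000000000000000000000000
157 3222222222222222222222222222222333334445555555422222345   000000000000000000000000000000
158 2222222122222222212222122112212222223233344444422222345   000000000000000000000000000000
159 3222222222221222222222221222222212222222222333322222345   000000000000000000000000000000
[array([279.89, 143.43]), array([280.52, 144.28]), array([281.25, 145.25]), array([281.86, 146.08])]
eye [0.43577291 0.10722695 0.2372    ] off 0.025019001824090472 -0.005291629739866924
```

```bash
python3 -c "
from h import *
w,s=pickle.load(open('d2.pkl','rb'))
P=onz(w,(284.3,148),.174);print('pin',P,'arm',onz(w,(282,146),.137))
v,_=pickle.load(open('d4.pkl','rb'));print([proj(v,[P[0],P[1],z]) for z in(.137,.174)])
a=np.radians(-3.3);X=np.array([np.cos(a),np.sin(a),0]);Y=np.array([-X[1],X[0],0])
T=P-.025*X+.0053*Y;print(T)
legs([(T[0],T[1],.46,-3.3)])
st=read_state();print(st['tool_pos'])
"
```

```text
pin [0.4771895  0.11759047 0.174     ] arm [0.47663391 0.11743794 0.137     ]
[array([336.36349908, 196.79844341]), array([345.0182706 , 205.44914003])]
[0.45253604 0.12432078 0.174     ]
[0.064, 0.204, 0.001, 0.0, 0.0, -0.0]
[0.41110053 0.11395244 0.46015351]
```

Emit:
{"op": "arm_command", "data": {
  "increments": [
    [0.013, 0.04, 0, 0, 0, 0],
    [0.026, 0.08, 0, 0, 0, 0],
    [0.039, 0.12, 0, 0, 0, 0],
    [0.052, 0.16, 0, 0, 0, 0],
    [0.064, 0.204, 0, 0, 0, 0]
  ]
}}

```text
t: 15.6
tool_pos: [0.4532, 0.1248, 0.46]
orientation: [-2.284, -2.156, 0.0]
force: [0.9, -0.1, -2.2]
opening: 0.0235
gripper_force: 40.0
```

Emit:
{"op": "arm_command", "data": {
  "increments": [
    [0, 0, 0, 0, 0, 0],
    [0, 0, 0.04, 0, 0, 0],
    [0, 0, 0.08, 0, 0, 0],
    [0, 0, 0.12, 0, 0, 0],
    [0, 0, 0.15, 0, 0, 0]
  ]
}}

```text
t: 16.23
tool_pos: [0.4523, 0.1245, 0.4293]
orientation: [-2.284, -2.156, 0.001]
force: [-0.7, 0.4, -1.9]
opening: 0.0239
gripper_force: 40.0
```

```bash
python3 -c "
from h import *
w=read_camera('wrist');pickle.dump([w],open('d5.pkl','wb'))
st=read_state();print(st['t'],st['tool_pos'],st['force'],st['wrist_torque'])
g=cv2.cvtColor(w['image'],cv2.COLOR_RGB2GRAY)
u=proj(w,[.4772,.1176,.175]);print(u,[proj(w,[.4772,.1176,z]).round(1) for z in(.137,.194)])
x,y=int(u[0])-26,int(u[1])-22;print(x,y)
for r in range(y,y+44):print(r,''.join('0123456789ABCDEF'[q>>4] for q in g[r,x:x+58]))
"
```

```text
16.275 [0.45224702 0.12451813 0.42854144] [ 0.41324409 -0.67897291 -3.8397769 ] [-0.06458559  0.0904269   0.00449746]
[301.74927136 231.09222864] [array([297.7, 218. ]), array([304.3, 239.2])]
275 209
209 2332332323223455444444444444444444444444444433434433333444
210 3233322222223344444444444444444444444444444444444444444444
211 2222232332223344454555555545554544545554554454444444454554
212 3233332332233344555555555555555555555555555555555555555555
213 2332222223322234555544444445555555555555555555555555555555
214 2222222233333234555444444444555555555555555555555555555555
215 3223233232332334455444444444555555555555555555555555555555
216 3223233323222233554444444444578898765555555555555555555555
217 222232222232223344443444444459CEEDB75555555555555555555555
218 323323223223223344444444444458CEEEC75555555555555555555555
219 2322233222332333444444444444458AAA865555555555555555555555
220 2233333322322233444434444444445666555555555555555555555555
221 3323222222222223344444444444444454444444444445555555555555
222 3322332222223323344444444444444444444444444444555555555555
223 2222232222222
[... 1172 characters left out ...]
5566666
242 3333333333333333333334566655666566655447BDDBAAA98655566666
243 3333333333333333333334566566666666655445898666666665566666
244 3333333333333333333334555655555566554444555555555655566656
245 3333333333333333333334555554555545544334455555555665666666
246 3333333333333333333334455555544444444434455555556565566665
247 3333333333333333333333455555555444444434455555555555566666
248 3333333333333333333333455555555554444444455555555555565665
249 3333333333333333333333455555555555554444555555555555666656
250 3333333333333333333333455555555555555555555555555555666665
251 3333333333333333333334455555555555555555555555556555566555
252 3333333333333333333333555555555555555555555567876656566555
```

Emit:
{"op": "arm_command", "data": {
  "increments": [
    [0, 0, 0.01, 0, 0, 0],
    [0, 0, 0.02, 0, 0, 0],
    [0, 0, 0.03, 0, 0, 0],
    [0, 0, 0.04, 0, 0, 0],
    [0, 0, 0.05, 0, 0, 0]
  ]
}}

```text
t: 16.9
tool_pos: [0.4526, 0.1246, 0.4201]
orientation: [2.285, 2.156, 0.0]
force: [0.7, -0.4, -3.1]
opening: 0.0233
gripper_force: 40.0
```

Emit:
{"op": "arm_command", "data": {
  "increments": [
    [0, 0, 0.005, 0, 0, 0],
    [0, 0, 0.01, 0, 0, 0],
    [0, 0, 0.015, 0, 0, 0],
    [0, 0, 0.02, 0, 0, 0],
    [0, 0, 0.025, 0, 0, 0]
  ]
}}

```text
t: 17.52
tool_pos: [0.4526, 0.1245, 0.4151]
orientation: [-2.285, -2.156, 0.0]
force: [0.2, 1.3, -3.3]
opening: 0.0238
gripper_force: 40.0
```

Emit:
{"op": "arm_command", "data": {
  "increments": [
    [0, 0, 0.005, 0, 0, 0],
    [0, 0, 0.01, 0, 0, 0],
    [0, 0, 0.015, 0, 0, 0],
    [0, 0, 0.02, 0, 0, 0],
    [0, 0, 0.025, 0, 0, 0]
  ]
}}

```text
t: 18.15
tool_pos: [0.4526, 0.1246, 0.4101]
orientation: [-2.285, -2.156, 0.0]
force: [-0.5, -0.5, -2.5]
opening: 0.0236
gripper_force: 40.0
```

Emit:
{"op": "arm_command", "data": {
  "increments": [
    [0, 0, 0.005, 0, 0, 0],
    [0, 0, 0.01, 0, 0, 0],
    [0, 0, 0.015, 0, 0, 0],
    [0, 0, 0.02, 0, 0, 0],
    [0, 0, 0.02, 0, 0, 0]
  ]
}}

```text
t: 18.77
tool_pos: [0.4526, 0.1246, 0.4062]
orientation: [2.285, 2.156, 0.0]
force: [1.1, -0.6, -2.7]
opening: 0.0239
gripper_force: 40.0
```

Emit:
{"op": "arm_command", "data": {
  "increments": [
    [0, 0, 0.005, 0, 0, 0],
    [0, 0, 0.01, 0, 0, 0],
    [0, 0, 0.015, 0, 0, 0],
    [0, 0, 0.02, 0, 0, 0],
    [0, 0, 0.02, 0, 0, 0]
  ]
}}

```text
t: 19.4
tool_pos: [0.4527, 0.1246, 0.4024]
orientation: [2.284, 2.156, 0.001]
force: [1.6, -0.6, -0.4]
opening: 0.0239
gripper_force: 40.0
```

Emit:
{"op": "arm_command", "data": {
  "increments": [
    [0, 0, 0.005, 0, 0, 0],
    [0, 0, 0.01, 0, 0, 0],
    [0, 0, 0.015, 0, 0, 0],
    [0, 0, 0.02, 0, 0, 0],
    [0, 0, 0.02, 0, 0, 0]
  ]
}}

```text
t: 20.02
tool_pos: [0.4525, 0.1245, 0.3976]
orientation: [-2.284, -2.156, 0.001]
force: [5.0, -0.3, -2.5]
opening: 0.0239
gripper_force: 40.0
```

Emit:
{"op": "arm_command", "data": {
  "increments": [
    [0, 0, 0.005, 0, 0, 0],
    [0, 0, 0.01, 0, 0, 0],
    [0, 0, 0.015, 0, 0, 0],
    [0, 0, 0.02, 0, 0, 0],
    [0, 0, 0.02, 0, 0, 0]
  ]
}}

```text
t: 20.65
tool_pos: [0.4525, 0.1246, 0.3937]
orientation: [-2.284, -2.156, 0.001]
force: [4.4, -0.2, -2.4]
opening: 0.0239
gripper_force: 40.0
```

Emit:
{"op": "arm_command", "data": {
  "increments": [
    [0, 0, 0.004, 0, 0, 0],
    [0, 0, 0.008, 0, 0, 0],
    [0, 0, 0.01, 0, 0, 0],
    [0, 0, 0.01, 0, 0, 0],
    [0, 0, 0.01, 0, 0, 0]
  ]
}}

```text
t: 21.28
tool_pos: [0.4525, 0.1246, 0.392]
orientation: [-2.285, -2.156, 0.0]
force: [4.7, 0.8, -1.3]
opening: 0.0237
gripper_force: 40.0
```

Emit:
{"op": "arm_command", "data": {
  "increments": [
    [0, 0, 0.005, 0, 0, 0],
    [0, 0, 0.01, 0, 0, 0],
    [0, 0, 0.015, 0, 0, 0],
    [0, 0, 0.02, 0, 0, 0],
    [0, 0, 0.02, 0, 0, 0]
  ]
}}

```text
t: 21.9
tool_pos: [0.4524, 0.1246, 0.3877]
orientation: [-2.284, -2.156, 0.001]
force: [5.7, 1.0, -2.0]
opening: 0.024
gripper_force: 40.0
```

Emit:
{"op": "arm_command", "data": {
  "increments": [
    [0, 0, 0.004, 0, 0, 0],
    [0, 0, 0.008, 0, 0, 0],
    [0, 0, 0.01, 0, 0, 0],
    [0, 0, 0.01, 0, 0, 0],
    [0, 0, 0.01, 0, 0, 0]
  ]
}}

```text
t: 22.52
tool_pos: [0.4525, 0.1246, 0.386]
orientation: [-2.285, -2.156, 0.0]
force: [5.0, -0.1, -1.7]
opening: 0.0242
gripper_force: 40.0
```

Emit:
{"op": "arm_command", "data": {
  "increments": [
    [0, 0, 0.005, 0, 0, 0],
    [0, 0, 0.01, 0, 0, 0],
    [0, 0, 0.015, 0, 0, 0],
    [0, 0, 0.015, 0, 0, 0],
    [0, 0, 0.015, 0, 0, 0]
  ]
}}

```text
t: 23.15
tool_pos: [0.4524, 0.1245, 0.3827]
orientation: [-2.284, -2.156, 0.001]
force: [4.6, -1.1, -3.5]
opening: 0.0234
gripper_force: 40.0
```

Emit:
{"op": "arm_command", "data": {
  "increments": [
    [0, 0, 0.005, 0, 0, 0],
    [0, 0, 0.01, 0, 0, 0],
    [0, 0, 0.015, 0, 0, 0],
    [0, 0, 0.015, 0, 0, 0],
    [0, 0, 0.015, 0, 0, 0]
  ]
}}

```text
t: 23.78
tool_pos: [0.4523, 0.1245, 0.3795]
orientation: [-2.284, -2.156, 0.002]
force: [3.7, 0.3, -4.3]
opening: 0.0239
gripper_force: 40.0
```

Emit:
{"op": "arm_command", "data": {
  "increments": [
    [0, 0, 0.005, 0, 0, 0],
    [0, 0, 0.01, 0, 0, 0],
    [0, 0, 0.01, 0, 0, 0],
    [0, 0, 0.01, 0, 0, 0],
    [0, 0, 0.01, 0, 0, 0]
  ]
}}

```text
t: 24.4
tool_pos: [0.4525, 0.1246, 0.3781]
orientation: [-2.284, -2.156, 0.0]
force: [0.8, -1.0, -3.7]
opening: 0.0236
gripper_force: 40.0
```

Emit:
{"op": "arm_command", "data": {
  "increments": [
    [0, 0, 0.005, 0, 0, 0],
    [0, 0, 0.01, 0, 0, 0],
    [0, 0, 0.01, 0, 0, 0],
    [0, 0, 0.01, 0, 0, 0],
    [0, 0, 0.01, 0, 0, 0]
  ]
}}

```text
t: 25.02
tool_pos: [0.4525, 0.1246, 0.3772]
orientation: [2.284, 2.156, 0.001]
force: [-4.0, -0.6, 6.3]
opening: 0.0235
gripper_force: 40.0
```

```bash
python3 -c "
from h import *
w=read_camera('wrist');s=read_camera('scene');pickle.dump([w,s],open('d6.pkl','wb'))
st=read_state();print(st['t'],st['tool_pos'],st['force'],st['wrist_torque'])
a=cv2.resize(w['image'][160:310,230:410],(480,400),interpolation=2);b=cv2.resize(s['image'][190:250,290:338],(320,400),interpolation=2)
cv2.imwrite('pics/w6.png',np.hstack([a,b])[:,:,::-1])"
```

```text
25.125 [0.45253445 0.12462319 0.37720516] [-4.54106043 -0.37251211  5.1011822 ] [-0.20469126  0.86593108 -0.06870869]
```

View pics/w6.png

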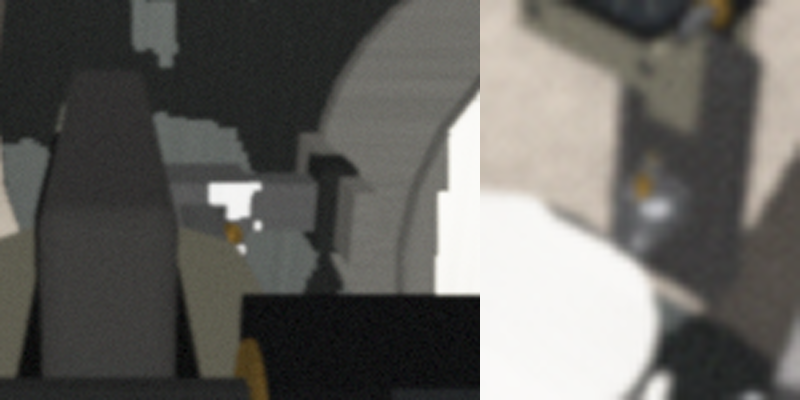

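Emit:
{"op": "arm_command", "data": {
  "increments": [
    [0, 0, 0, 0, 0, 0],
    [0, 0, 0, 0, 0, 0],
    [0, 0, 0, 0, 0, 0],
    [0, 0, 0, 0, 0, 0],
    [0, 0, 0, 0, 0, 0]
  ],
  "fingers": 0.0
}}

```text
t: 25.75
tool_pos: [0.4526, 0.1245, 0.3761]
orientation: [2.285, 2.156, 0.0]
force: [0.2, 0.2, -0.6]
opening: 0.0467
gripper_force: 0.0
```

```bash
python3 -c "
from h import *
st=read_state();print(st['t'],st['tool_pos'],st['force'],st['opening'])
s=read_camera('scene');w,s0=pickle.load(open('d6.pkl','rb'));pickle.dump(s,open('d7.pkl','wb'))
for c in(s0,s):
  g=cv2.cvtColor(c['image'],cv2.COLOR_RGB2GRAY)
  for y in range(206,234):print(y,''.join('0123456789ABCDEF'[q>>4] for q in g[y,304:332]),' ',''.join('0123456789ABCDEF'[max(0,int(q))>>4] for q in (c['image'][y,304:332,0].astype(int)-c['image'][y,304:332,2])))
"
```

```text
25.75 [0.45260436 0.12454346 0.37614728] [ 0.18822444  0.18948976 -0.59962687] 0.046718644467502395
206 CCCCCB9543456677665433333347   1111111000000111110000000000
207 CCCCCB9643445666665433343347   1111111000000001110000000001
208 CCCCCB8543344556665433333358   1111111000000001000000000000
209 CCCCCB8543334445554433333358   1111111000000000000000000001
210 CCCCCB8544333344444333343459   1111111000000000000000000001
211 CCCCBB8544333333344333433369   1111111000000000000000000001
212 BCCBBA7544444433333333333469   1111110000000000000000000001
213 CCBBBA7543454443333333343469   1111110000010000000000000001
214 CCBBBA7544555433333333333469   1111110000000000000000000001
215 CCBBBA754455544333333333347A   1111110000000000000000000001
216 CCBBB9655556554443333334458A   1111110001210000000000000001
217 BBCBB9655666555544333343358A   1111110002420000000000000011
218 CCCBB9666666655554333343358B   1111110002420000000000000011
219 CCCBB8666777776554443333359B   1111110001210000000000000011
220 BBBCB965678AAA7554433333369A   1111110000000000000000000011
221 BBCCB965569BBA85443333334699   11111
[... 1883 characters left out ...]
 99AAA75555555554443333344665   0001100000000000000000000000
224 DBA9875556655544433333334555   0000000000000000000000000000
225 FEDB866567765443434333434455   0000000000000000000000000000
226 FFFEB97668764433434433333444   0000000000000000000000000000
227 FFFFEDA877654433333333334444   0000000000000000000000000000
228 FFFFFFEDA7543333343333334444   0000000000000000000000000000
229 FFFFFFFFDA643334433334334444   0000000000000000000000000000
230 FFFFFFFFFEA54433334343334444   0000000000000000000000000000
231 FFFFFFFFFFC74433343333344444   0000000000000000000000000000
232 FFFFFFFFFFEA6443433333344444   0000000000000000000000000000
233 FFFFFFFFFFFC8544333333444444   0000000000000000000000000000
```

Emit:
{"op": "arm_command", "data": {
  "increments": [
    [0, 0, -0.03, 0, 0, 0],
    [0, 0, -0.1, 0, 0, 0],
    [0, 0, -0.2, 0, 0, 0],
    [0, 0, -0.35, 0, 0, 0],
    [0, 0, -0.5, 0, 0, 0]
  ]
}}

```text
t: 26.42
tool_pos: [0.4525, 0.1245, 0.4782]
orientation: [2.284, 2.156, 0.001]
force: [-0.5, -0.3, -0.8]
opening: 0.0463
gripper_force: 0.0
```

Emit:
{"op": "arm_command", "data": {
  "increments": [
    [-0.2, 0, 0, 0, 0, 0],
    [-0.4, 0, 0, 0, 0, 0],
    [-0.6, 0, 0, 0, 0, 0],
    [-0.8, 0, 0, 0, 0, 0],
    [-1, 0, 0, 0, 0, 0]
  ]
}}

```text
t: 27.05
tool_pos: [0.4407, -0.0763, 0.4776]
orientation: [2.283, 2.155, 0.001]
force: [0.3, 0.3, -0.3]
opening: 0.0463
gripper_force: 0.0
```

Emit:
{"op": "arm_command", "data": {
  "increments": [
    [-0.2, 0, 0, 0, 0, 0],
    [-0.4, 0, 0, 0, 0, 0],
    [-0.6, 0, 0, 0, 0, 0],
    [-0.6, 0, 0, 0, 0, 0],
    [-0.6, 0, 0, 0, 0, 0]
  ]
}}

```text
t: 27.68
tool_pos: [0.4341, -0.1946, 0.4769]
orientation: [2.285, 2.156, 0.001]
force: [-0.3, 0.6, 0.1]
opening: 0.0466
gripper_force: 0.0
```

```bash
python3 -c "
from h import *
t=read_camera('top');s=read_camera('scene');st=read_state();print(st['t'],st['tool_pos'],st['force'])
a=t['image'][100:250,155:305];pickle.dump([t,s],open('d8.pkl','wb'))
u=proj(t,[.475,.119,.15]);print(u);x,y=int(u[0])-22,int(u[1])-14
g=cv2.cvtColor(t['image'],cv2.COLOR_RGB2GRAY)
for r in range(y,y+34):print(r,''.join('0123456789ABCDEF'[q>>4] for q in g[r,x:x+48]))
c=s;print('scene')
for y in range(190,234):print(y,''.join('0123456789ABCDEF'[q>>4] for q in cv2.cvtColor(c['image'],cv2.COLOR_RGB2GRAY)[y,300:340]),' ',''.join('0123456789ABCDEF'[max(0,int(q))>>4] for q in (c['image'][y,304:332,0].astype(int)-c['image'][y,304:332,2])))
print(x,[proj(t,[.452,.120,.226]),proj(t,[.452,.120,.086])])
"
```

```text
27.775 [ 0.4342544  -0.19399453  0.47664381] [-0.404912    0.80170073 -0.49399535]
[232.20176599 220.31747074]
206 555555554221222222279CCCCC9544433222222223355555
207 555555555422211222144444554432222222222235555555
208 555555555542222222244886554432222221222355555555
209 555555555554321222223BC9984222222222223555555555
210 555555555555542222224CDDDB5222222222235555555555
211 555555555555554322224CDDDB5222221233455555555555
212 555555555555555543224CDDDA4222223455555555555555
213 555555555555555555435CDDD94234345555555555555555
214 555555555555555555557CDDD93255555555555555555555
215 555555555555555555667BDDD83255555555555555555555
216 555555555555555556999ABCC84355555555555555555555
217 555555555555555558BCA88ABB6555555555555555555555
218 555555555555555558BA8759CC6555555555555555555555
219 555555555555555559B89975BC6555555555555555555555
220 555555555555555559B89874BC5555555555555555555555
221 555555555555555559B66645BB5555555555555555555555
222 55555555555555555AB75458BA5555555555555555555555
223 55555555555555545BCA989ACA5455555555555555555555
224 55555555545444433AAABBBBCA42454
[... 3541 characters left out ...]
0000000000111
226 FFFFFFFFFFEEDB865443445544446ABCCCCCCCCC   0000000000000000000000000111
227 FFFFFFFFFFFFDA754343445544446ACCCCCCCCCC   0000000000000000000000000111
228 FFFFFFFFFFFFDA643334344544347ACCCCCCCCCC   0000000000000000000000000111
229 FFFFFFFFFFFFEB744333445444458BCCCCCCCCCC   0000000000000000000000001111
230 FFFFFFFFFFFFFEA54333445444359BCCCCCCCCCC   0000000000000000000000001111
231 FFFFFFFFFFFFFFC7543444544446ABCCCCCCCCCC   0000000000000000000000001111
232 FFFFFFFFFFFFFFEA644444544446ACCCCCCCCCCB   0000000000000000000000001111
233 FFFFFFFFFFFFFFFC854444454458ACCCCCCCCCCA   0000000000000000000000001111
210 [array([228.3507679 , 227.91088646]), array([234.37348863, 229.18505321])]
```

```bash
python3 -c "
from plant import *
print(close_job())"
```

```text
the job is handed in; nothing more can be done
None
```

I turned the empty hook to the guard opening, hung the terminal on it past the spring catch, released it, and handed the job in at about 28 s. The final camera images show the eye around the pin and the brass catch above it, with the top leaning outward roughly 0.1 rad. The simulator gave no verdict.

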